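# Dock the vial board in the sampler track and turn the keeper over it

### The job

Push the white vial board along its rails toward the sampler tower until you feel it drop into its locating notches and it lies level and fully down; the rails run on past the notches, and the well between the two blue ribs at the board's tail is there for a fingertip. Then swing the steel keeper bar with the red knob round until it lies square across the board's edge, so that the board is locked in. Everything is only pushed, nothing is picked up or lifted: the vials stay standing in their holes, and the blue bottle, the white jar and the stopper standing about stay where they are.

Things in the scene. Friction and masses are not known exactly. Their poses are not given: they have to be found in the camera images.
- sampler: Bench sampler, fixed: flat aluminium base with a straight track and at its far end a white tower (116 mm wide, 151 high; an arm with a needle hangs over the track, 122 mm up). Origin on the bench under the track's middle; x runs along the track toward the tower (loading direction), y left, z up. Track from x = -170 mm (open end) to +165 mm (tower).
- track_notch (a point): Middle of the short notches, on the track's centre line at rail-top height (20 mm), sampler x = -15 mm. Two black rails at y = +-34 mm, 12 mm wide; side fences inside y = +-43.5 mm, top at 33 mm. Each rail has a short notch (19 mm) here and a long one (39 mm) 110 mm farther on, both 7 mm deep. The rails run on past them: a fast push can overshoot.
- home (a point): Point of the sampler at which the board's origin stands when the board is down in its notches: sampler x = 45 mm, 21 mm over the bench. 1.5 mm play each way along the track.
- board: White loose board, 170 x 84 x 10 mm, about 0.35 kg, blue 84 x 58 x 18 mm holder with six vial holes on its leading half. Origin: centre of the plate's underside; x along the track toward the tower, z up. Origin 28 mm over the bench while sliding on the rails (1 to 5 N), 21 mm when dropped into the notches, whose ends then stop any further push.
- board_skids (a point): Middle of the board's short rear skids, 8 mm below the plate's underside at board x = -60 mm. Four round-nosed skids carry the board on the rails: this short pair (16 mm) and a long pair (36 mm) 110 mm farther forward, which passes over the short notches without dropping.
- finger_well (a point): Middle of the finger well's black floor on the board's top, board x = -49 mm, 10 mm above the board's origin. Before and behind it stands a blue cross rib, 18 mm high, 40 mm wide across the track; 44 mm clear between the ribs along the track, open at both sides. A fingertip pushes the front rib to move the board home, or the rear rib to bring it back.
- keeper (a joint): Angle of the keeper bar about its upright pivot, rad. 0: beside the track, pointing away from the tower; grows counterclockwise seen from above; 1.57: square across the track, over the board's left edge. Stops at -0.6 and 1.65. Friction hinge (0.03 N m, about 1 N at the knob): it stays where it is left.
- keeper_pivot (a point): Pivot of the keeper at the bar's underside: sampler x = 32 mm, y = 66 mm (outside the left fence), 34 mm over the bench. Steel bar, 45 mm long from here, 14 wide, 5 thick. It passes 3 mm above a board that is fully down; it cannot pass over one that still rides on the rails, and if already across it blocks the board.
- keeper_knob (a point): Top centre of the red upright knob on the keeper bar, 34 mm from the pivot: 12 mm diameter, 28 mm tall from the bar, top 67 mm over the bench. Push it sideways round the pivot with a fingertip.
- vial_1: Loose glass vial with a green cap, 22 mm diameter, 45 mm high, standing 15 mm deep in a hole of the board's holder; origin at the centre of its underside.
- vial_2: Loose glass vial with a green cap, 22 mm diameter, 45 mm high, standing 15 mm deep in a hole of the board's holder; origin at the centre of its underside.
- vial_3: Loose glass vial with a green cap, 22 mm diameter, 45 mm high, standing 15 mm deep in a hole of the board's holder; origin at the centre of its underside.
- vial_4: Loose glass vial with a green cap, 22 mm diameter, 45 mm high, standing 15 mm deep in a hole of the board's holder; origin at the centre of its underside.
- vial_5: Loose glass vial with a green cap, 22 mm diameter, 45 mm high, standing 15 mm deep in a hole of the board's holder; origin at the centre of its underside.
- blue_bottle: Bottle of blue liquid with a blue cap, 54 mm diameter, 113 mm high, loose on the bench; origin under its centre. Bystander.
- salt_jar: White jar with a ribbed cap, 56 mm diameter, 69 mm high, loose on the bench; origin under its centre. Bystander.
- stopper: Red-brown rubber stopper, 23 mm diameter, 22 mm high, loose on the bench; origin under its centre. Bystander.

How it is judged:
On the way, in this order (a step that is already met when the one before it is completed fails the run):
1. the board has dropped into its notches, level, while the keeper is still clear of it (z of board in the frame of sampler between 0.0185 and 0.0228 m and x of board in the frame of sampler between 0.041 and 0.049 m and angle between board's own z axis and vertical below 0.025 rad and value of joint keeper below 0.8 rad), for 0.3 s.
2. the keeper is swung across the board's edge (z of board in the frame of sampler between 0.0185 and 0.0228 m and x of board in the frame of sampler between 0.041 and 0.049 m and angle between board's own z axis and vertical below 0.025 rad and value of joint keeper above 1.4 rad), for 0.2 s.
At the end, for the whole second after the job is handed in: The board lies down in its notches (origin 18.5 to 22.8 mm over the sampler's foot, within 4 mm of home along the track, level within 0.025 rad) at rest, the keeper stands at 1.4 rad or more, and all five vials stand upright in their holes (all of step 2 and linear speed of board below 0.01 m/s and horizontal distance between each of vial_1, vial_2, vial_3, vial_4, vial_5 and board below 0.085 m and angle between each of vial_1, vial_2, vial_3, vial_4, vial_5's own z axis and vertical below 0.35 rad and z of each of vial_1, vial_2, vial_3, vial_4, vial_5 in the frame of board below 0.018 m); the robot touches nothing.
It fails at once if the board is lifted off its rails or tipped (z of board in the frame of sampler above 0.035 m or angle between board's own z axis and vertical above 0.2 rad).
It fails at once if a vial is lifted out of its hole or tipped over (z of any of vial_1, vial_2, vial_3, vial_4, vial_5 in the frame of board above 0.025 m or angle between any of vial_1, vial_2, vial_3, vial_4, vial_5's own z axis and vertical above 0.5 rad).
It fails at once if the bottle, the jar or the stopper is pushed away, lifted or knocked over (distance of any of blue_bottle, salt_jar, stopper from where it was at the start of the episode above 0.02 m or angle between any of blue_bottle, salt_jar, stopper's own z axis and vertical above 0.4 rad).
It also fails if it takes over 56 s, if anything falls off the work surface, if the arm or the gripper's body presses on something with over 40 N, if the wrist force passes 120 N, or if a joint passes its speed limit or range.

### The arm

A 6-joint arm with a two-finger parallel gripper is mounted at the origin on a cart in front of the work surface, level with it; the furniture and walls round the work are solid. World frame = base frame: x ahead of the robot, y to its left, z up, the work surface at z = 0. Lengths are in m, angles in rad, forces in N, time in s.
With the tool pointing down it reaches from about 0.275 to 0.85 m from the base axis. Payload 19 kg.
Tool frame: the origin (TCP) lies at the very end of the fingers, on their centre line; the grasp point (between the pads) lies 19 mm behind it; z points along the fingers, y is the line along which they close (so a half turn about z gives the same grasp; the last joint's range is limited). The gripper opens to 85 mm and grips with 20 to 120 N. Pads are 22 mm wide; open, the fingers measure 114 mm over their backs; the gripper's body (76 mm by 85 mm) begins 54 mm behind the grasp point. The pads swing forward as they close: fully open they stand 13 mm farther back than shut.
Start: joints at [-1.317, 0.15, 1.437, -0, 1.554, -0.134], TCP at [0.217, -0.532, 0.231] pointing down, gripper open.
Joint ranges: [-2.8, 2.8], [-0.68, 2.1], [0.12, 2.68], [-1.39, 4.53], [0.16, 2.79], [-2.81, 2.81]. Speed limits (rad/s): [1.89, 1.89, 2.22, 3.01, 3.01, 3.01].

### API

Orientations are given as a rotation vector (axis times angle).
In Python, from cell import arm, optics gives the robot as it stands. Calls block until the motion is done:
- arm.move_ptp(position, orientation): joint-space move of the TCP to a pose.
- arm.move_l(position, ori=None, v=0.15, threshold=None): straight line of the TCP; ori=None keeps the orientation; v is the mean speed in m/s. With threshold (N) it stops when the force on the tool has changed by that much, and returns True; else False.
- arm.move_j(angles): joint-space move.
- arm.gripper_open() and arm.close(f_grip=None): open the fingers fully, or close them until they stop; f_grip is the grip in N (None keeps the last).
- arm.sleep(seconds).
- arm.solve_ik(position, orientation): joint angles nearest the present ones, or None.
- arm.get_state(): the state.
- optics.grab_frame(name): name is "side" or "top" or "wrist"; returns the picture (420x560x3 uint8, red, green, blue); there is no depth.
- optics.camera_model(name): a dict with "fx", "fy", "cx", "cy" (pixels), "R" (3x3) and "t" (3): a world point X has camera coordinates R X + t. Camera axes: x right, y down, z forward; pixel columns grow to the right and rows downward; lengths in m; the calibration is good to about 2 mm. A picture is of the moment at which its call begins: read the wrist's pose just before it. camera_model takes no time and is no camera call; for the wrist camera it gives the pose at the moment of the call.
A pose or a line that the arm cannot do raises arm.MotionError and nothing moves.
- arm.close_job(): hands the job in; it is judged then, once.
The state is a dict: "t": time; "joint_pos": joint angles; "dq": joint speeds; "joint_efforts": joint torques, N m; "tool_pos": TCP position; "ee_rot": TCP orientation; "force": force on the tool from outside, world axes, zero at the start; "ft_torque": the same for the moment, N m; "width": finger opening in m; "finger_force": force on a finger pad.
Only numpy, scipy, OpenCV 4.12 (cv2) and the standard library are available. Lean on these libraries where they do the work, as an engineer would, in place of code of your own. Each camera call takes 0.05 s, during which the arm holds its last target. There are 200 camera calls.

## Working session

There is one attempt and no reset: what is moved stays moved. The work goes in short steps, each a Python script; the robot and the scene stay as the last script left them, time stands still between calls to the robot, and variables do not carry over. Pictures are saved under pics/ and viewed, at most 10 in all, crops included, and the job is handed in when it is done.

```bash
ls; mkdir -p pics
python3 - <<'E'
from cell import arm, optics
import cv2
for n in("top","side"):
    cv2.imwrite(f"pics/{n}0.png",optics.grab_frame(n)[:,:,::-1])
    m=optics.camera_model(n);print(n,m)
print(arm.get_state())
E
```

```text
pics
top {'fx': 423.0105869783392, 'fy': 423.0105869783392, 'cx': 274.0506879082259, 'cy': 211.35888731491605, 'R': array([[-0.00104591, -0.99951533, -0.031113  ],
       [-0.98829341,  0.00577982, -0.15245564],
       [ 0.15256158,  0.03058932, -0.98782046]]), 't': array([-0.09362388,  0.49578145,  0.86241457])}
side {'fx': 452.91079760928176, 'fy': 452.91079760928176, 'cx': 274.84690632226733, 'cy': 208.8172079829714, 'R': array([[ 0.99783462, -0.06536143, -0.00734582],
       [-0.04360669, -0.57380367, -0.81783116],
       [ 0.04923956,  0.81638057, -0.57541136]]), 't': array([-0.49608279,  0.02247868,  0.95399699])}
{'t': 0.1, 'joint_pos': array([-1.31702171e+00,  1.50920557e-01,  1.43792884e+00,  2.16594339e-05,
        1.55378542e+00, -1.34020318e-01]), 'dq': array([-0.00062345, -0.0003924 , -0.00160537,  0.00076401, -0.00080397,
       -0.00076657]), 'joint_efforts': array([ 5.64710776e-03, -7.14376402e+01, -5.71797109e+01,  4.34774631e-05,
        7.12896624e-03,  5.76222214e-05]), 'tool_pos': array([ 0.21736025, -0.53211132,  0.2307636 ]), 'ee_rot': array([-3.08169947e+00, -6.05135809e-01,  6.39844731e-05]), 'force': array([-0.73869497, -0.48936367,  0.95910061]), 'ft_torque': array([ 0.04906163, -0.00480311,  0.01780656]), 'finger_force': 0.0, 'width': 0.08564487962473362}
```

View pics/top0.png

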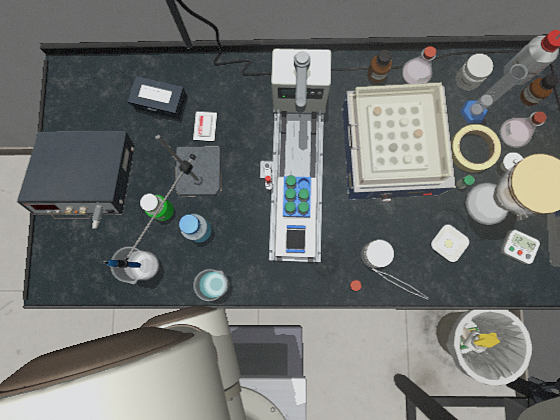

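View pics/side0.png

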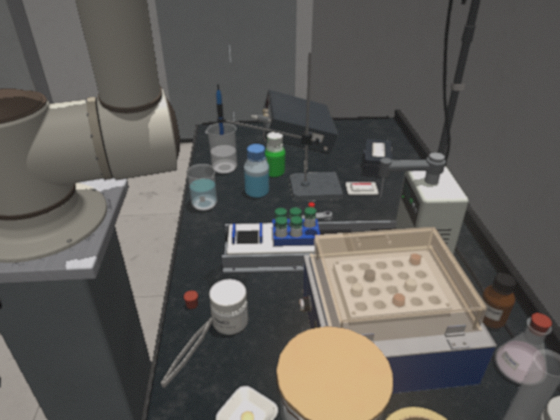

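The top view shows the track running along +x, at image columns 270–322. The open end is near row 262 and the tower near row 50–110. The finger well is at about (296,238), the vials at about (297,195) and the red knob at about (268,181). I'll zoom in before measuring.

```bash
cat > h.py <<'E'
import numpy as np, cv2
from cell import arm, optics
def ray(m,u,v,z):
    d=m['R'].T@np.array([(u-m['cx'])/m['fx'],(v-m['cy'])/m['fy'],1]); o=-m['R'].T@m['t']
    return o+d*(z-o[2])/d[2]
E
python3 - <<'E'
from h import *
im=cv2.imread('pics/top0.png')
c=cv2.resize(im[100:270,252:342],None,fx=4.6,fy=4.6,interpolation=cv2.INTER_CUBIC)
cv2.imwrite('pics/top0z.png',cv2.rotate(c,cv2.ROTATE_90_CLOCKWISE))
m=optics.camera_model('top')
for n,u,v,z in [('well',296,238,.038),('knob',267.5,181,.067),('endL',270,262,.033),('endR',320,262,.033),('towerL',272,113,.033),('towerR',323,113,.033),('bottle',195,225,.05),('jar',379,252,.069),('stop',356,285,.022)]:
    print(n,ray(m,u,v,z).round(4))
E
```

```text
well [ 0.4384 -0.1414  0.038 ]
knob [ 0.5546 -0.0827  0.067 ]
endL [ 0.3887 -0.0866  0.033 ]
endR [ 0.3885 -0.1911  0.033 ]
towerL [ 0.7163 -0.0909  0.033 ]
towerR [ 0.7148 -0.2034  0.033 ]
bottle [0.4654 0.07   0.05  ]
jar [ 0.4069 -0.3065  0.069 ]
stop [ 0.3409 -0.2662  0.022 ]
```

View pics/top0z.png

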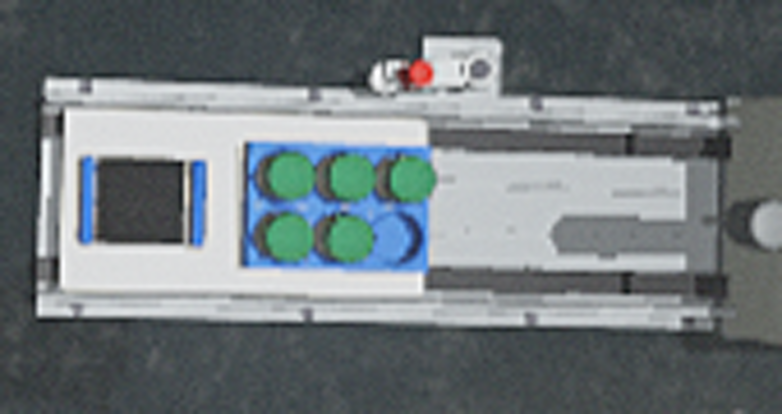

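The zoom shows the board at X 65–428, with ribs at X≈86 and 198. The fence lines are clear, the knob is at (421,72) and the pivot screw at about (480,68). The keeper is near 0 rad. Next I cast these points onto their planes.

Run:
```python
from h import *
m=optics.camera_model('top')
def Z(X,Y,z): return ray(m,252+(Y+.5)/4.6-.5,269.5-(X+.5)/4.6+.0,z)
P=dict(LA=(50,78,.033),LB=(720,102,.033),RA=(40,318,.033),RB=(715,328,.033),bLA=(65,110,.038),bLB=(428,121,.038),bRA=(63,291,.038),bRB=(425,294,.038),ribR=(86,200,.056),ribF=(199,203,.056),knob=(421,72,.067),screw=(480,68,.039),btip=(372,76,.036),stand=(0,0,0))
Q={k:Z(*p) for k,p in P.items()}
for k,q in Q.items(): print(k,(q*1000).round(1)[:2])
for a,b in (('LA','LB'),('RA','RB'),('bLA','bLB'),('bRA','bRB'),('ribR','ribF'),('knob','screw')):
    d=Q[b]-Q[a];print(a,b,np.degrees(np.arctan2(d[1],d[0])).round(2),np.hypot(*d[:2]).round(4))
for th in(-.02,):
  for p,o in (((.445,-.142,.12),th),((.555,-.05,.12),th-1.57),((.57,-.12,.06),th)):
    print(arm.solve_ik(p,[np.pi*np.cos(o/2),np.pi*np.sin(o/2),0]))
print(ray(m,186,168,.0),ray(m,219,170,0))
```

```text
LA [395.9 -83.6]
LB [716.6 -94.9]
RA [ 391.2 -192.7]
RB [ 712.6 -203.2]
bLA [402.5 -98.3]
bLB [ 571.3 -103.8]
bRA [ 401.3 -180.3]
bRB [ 569.2 -184.3]
ribR [ 410.8 -138.9]
ribF [ 461.3 -140.7]
knob [561.3 -82.2]
screw [596.3 -79. ]
btip [545.2 -82.7]
stand [373.9 -45.3]
LA LB -2.01 0.3208
RA RB -1.87 0.3216
bLA bLB -1.83 0.1689
bRA bRB -1.38 0.1679
ribR ribF -2.02 0.0506
knob screw 5.3 0.0351
[-4.74053550e-01 -8.56534697e-03  1.83754033e+00 -4.44089210e-16
  1.31261767e+00  1.11674278e+00]
None
[-3.39727948e-01  2.80481523e-01  1.63930289e+00 -4.44089210e-16
  1.22180824e+00  1.25106838e+00]
[0.60156578 0.10508402 0.        ] [0.59623843 0.02995906 0.        ]
```

```bash
cat >> h.py <<'E'
TH=-0.034; O=np.array([.563,-.144])
R=np.array([[np.cos(TH),-np.sin(TH)],[np.sin(TH),np.cos(TH)]])
def W(x,y,z): return [*(O+R@[x,y]),z]          # sampler -> world
def S(p): return R.T@(np.array(p[:2])-O)        # world -> sampler
def ori(a): return [np.pi*np.cos((a+TH)/2),np.pi*np.sin((a+TH)/2),0]  # tool down, x at a in sampler
def st():
    s=arm.get_state(); print('t',round(s['t'],2),'tcp',(S(s['tool_pos'])*1000).round(1),round(s['tool_pos'][2],4),'F',s['force'].round(1),'w',round(s['width'],4)); return s
E
python3 - <<'E'
from h import *
xc=-125
arm.close(20)
arm.move_ptp(W(-.127,0,.15),ori(0)); st()
cv2.imwrite('pics/w1.png',optics.grab_frame('wrist')[:,:,::-1])
arm.move_l(W(-.127,0,.070),v=.1)
print(arm.move_l(W(-.127,0,.042),v=.04,threshold=4)); st()
print(arm.move_l(W(-.100,0,.042),v=.03,threshold=3)); st()
cv2.imwrite('pics/s1.png',cv2.resize(optics.grab_frame('side')[170:300,180:420],None,fx=3,fy=3)[:,:,::-1])
E
```

```text
t 2.54 tcp [-126.9   -0.6] 0.1502 F [-1.   0.2  1.6] w 0.0004
False
t 4.39 tcp [-1.269e+02 -1.000e-01] 0.0422 F [ 0.7  0.3 -0.4] w -0.0001
True
t 4.93 tcp [-113.6    0. ] 0.0418 F [ 0.8 -0.   0. ] w 0.0002
```

View pics/s1.png

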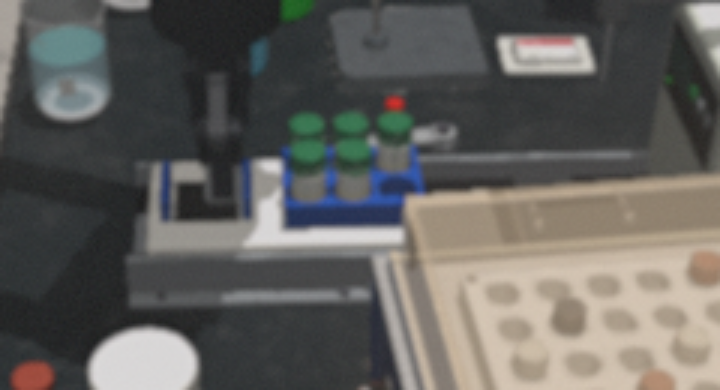

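View pics/w1.png

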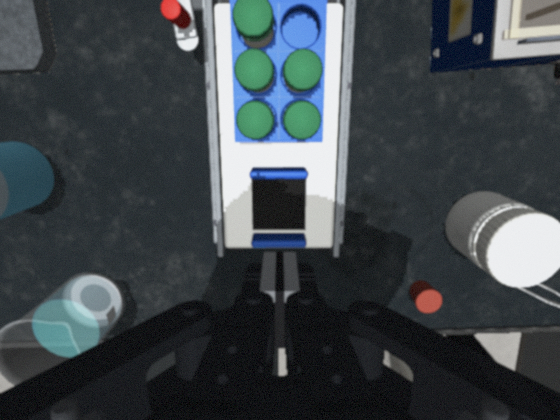

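The fingertip is in the well at the front rib. The side view has the tip at about (218,180), just short of the rib at (248,185). The wrist view shows the board centred and the keeper parallel to the track. Now I push, going slowly near the notches.

Run:
```python
from h import *
print(arm.move_l(W(-.020,0,.042),v=.05,threshold=15)); st()
for x in np.arange(-.014,.022,.003):
    r=arm.move_l(W(x,0,.042),v=.012,threshold=9); s=st()
    if r: break
cv2.imwrite('pics/s2.png',cv2.resize(optics.grab_frame('side')[170:300,180:420],None,fx=3,fy=3)[:,:,::-1])
```

```text
False
t 7.03 tcp [-20.  -0.] 0.0421 F [-1.1  0.7 -0.7] w 0.0003
t 7.67 tcp [-13.8   0. ] 0.0421 F [0.2 0.1 0.2] w 0.0
t 8.07 tcp [-10.8  -0. ] 0.042 F [-0.   0.7  0.1] w 0.0002
t 8.47 tcp [-7.8 -0. ] 0.042 F [-0.3 -0.2  0.4] w -0.0001
t 8.88 tcp [-4.8  0. ] 0.042 F [ 0.2  0.5 -0.4] w 0.0002
t 9.28 tcp [-1.8  0. ] 0.042 F [ 1.  -1.  -0.1] w -0.0001
t 9.68 tcp [ 1.2 -0. ] 0.042 F [ 0.   0.  -0.3] w -0.0
t 10.07 tcp [ 4.1 -0. ] 0.042 F [-0.7  0.1 -0.2] w -0.0
t 10.47 tcp [ 7. -0.] 0.042 F [-1.8  0.2  0.9] w 0.0
t 10.68 tcp [7.1 0.2] 0.0415 F [-1.1  0.   0. ] w -0.0002
```

View pics/s2.png

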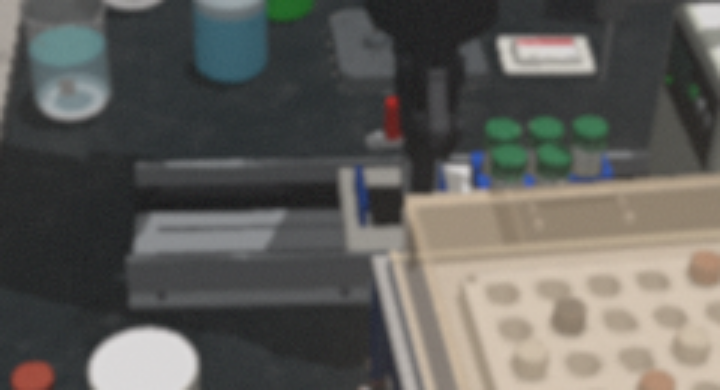

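The push stopped hard at TCP x = 7.1 mm. That matches the predicted home, and the plate's tail now sits lower between the fences. I'll back off, raise the tool and check from above.

Run:
```python
from h import *
arm.move_l(W(-.004,0,.042),v=.05)
arm.move_l(W(-.004,0,.12),v=.12)
arm.move_ptp(W(-.06,.085,.16),ori(np.pi/2)); st()
im=optics.grab_frame('top')[:,:,::-1]; cv2.imwrite('pics/t2.png',im)
w=optics.grab_frame('wrist')[:,:,::-1]
c=cv2.rotate(cv2.resize(im[100:270,252:342],None,fx=4.6,fy=4.6,interpolation=cv2.INTER_CUBIC),cv2.ROTATE_90_CLOCKWISE)
cv2.imwrite('pics/tw2.png',c); cv2.imwrite('pics/w2.png',w)
q=arm.get_state()['joint_pos'];print(q.round(2))
```

```text
t 13.25 tcp [-60.   84.9] 0.1597 F [-1.   0.8 -0.6] w -0.0002
[-0.26  0.05  1.69 -0.    1.4  -0.23]
```

View pics/tw2.png

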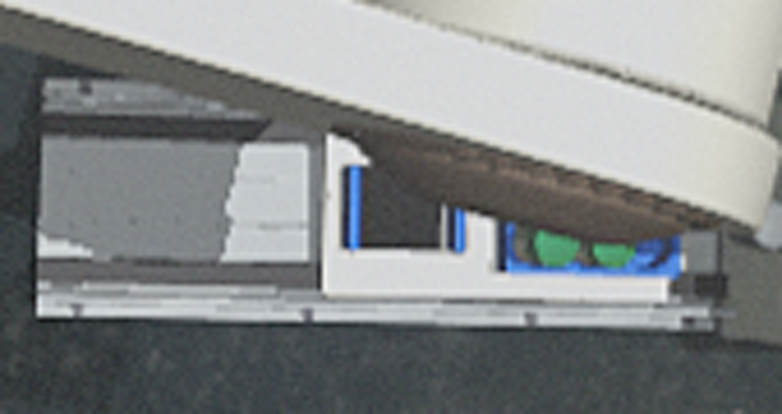

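View pics/w2.png

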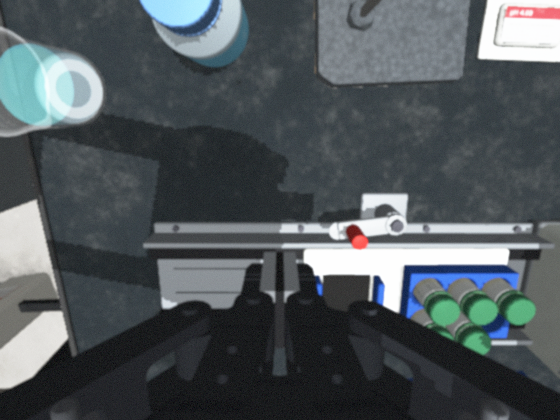

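The board's tail edge is at X≈325 and its ribs at X≈353 and 459, and all five vials are standing. In the wrist view the knob top is at (360,240), the bar tip at (335,230) and the pivot at (396,224). I locate the knob and pivot from that view before swinging.

Run:
```python
from h import *
m=optics.camera_model('wrist'); t=optics.camera_model('top')
for n,u,v,z in (('knobtop',360,240,.067),('pivot',396,224,.040),('tip',333,231,.039),('endfence',150,244,.033),('bLrear',304,249,.031),('bLfront',508,249,.031)):
    print(n,(S(ray(m,u,v,z))*1000).round(1))
def Z(X,Y,z): return S(ray(t,252+(Y+.5)/4.6-.5,269.5-(X+.5)/4.6,z))*1000
print('rear/front R',Z(325,297,.031).round(1),Z(668,302,.031).round(1))
for a in (0,.4,.8,1.2,1.56):
    k=np.array([.032-.034*np.cos(a),.066-.034*np.sin(a)]); d=np.array([np.sin(a),-np.cos(a)])
    f=k-d*.017; q=arm.solve_ik(W(*f,.054),ori(np.pi/2+a)); print(a,f.round(3),None if q is None else np.round(q,2))
```

```text
knobtop [-3.1 63.6]
pivot [30.6 66.5]
tip [-18.   60.4]
endfence [-165.2   47.2]
bLrear [-39.9  41.9]
bLfront [127.6  41.8]
rear/front R [-38.4 -42.8] [128.5 -42.2]
0 [-0.002  0.083] [-0.24  0.26  1.68 -0.    1.2  -0.21]
0.4 [-0.006  0.068] [-0.27  0.25  1.69 -0.    1.2  -0.64]
0.8 [-0.004  0.053] [-0.3   0.26  1.68 -0.    1.2  -1.06]
1.2 [0.004 0.04 ] [-0.31  0.28  1.66 -0.    1.21 -1.48]
1.56 [0.015 0.032] [-0.32  0.3   1.63  0.    1.21 -1.85]
```

Board edges at -40 and 128 mm match home. The keeper is at about 0.08 rad, with the knob and pivot where the model puts them. Now I swing it round.

Run:
```python
from h import *
def F(a,g=.017):
    k=np.array([.032-.034*np.cos(a),.066-.034*np.sin(a)]); return k-np.array([np.sin(a),-np.cos(a)])*g
arm.move_l(W(-.004,.098,.15),ori(np.pi/2),v=.15)
arm.move_l(W(-.004,.098,.054),v=.1); st()
for a in np.linspace(0.05,1.56,12):
    r=arm.move_l(W(*F(a),.054),ori(np.pi/2+a),v=.03,threshold=12)
    if r: print('stop',a); break
st()
cv2.imwrite('pics/s3.png',cv2.resize(optics.grab_frame('side')[170:300,180:420],None,fx=3,fy=3)[:,:,::-1])
e=F(1.56,.03)
arm.move_l(W(*e,.054),v=.05); arm.move_l(W(*e,.16),v=.15)
arm.move_ptp(W(-.14,.03,.2),ori(np.pi/2)); st()
im=optics.grab_frame('top')
cv2.imwrite('pics/w3.png',optics.grab_frame('wrist')[:,:,::-1])
```

```text
t 15.0 tcp [-3.6 97.9] 0.0547 F [-0.4 -1.   0.5] w -0.0001
t 19.28 tcp [14.5 32.3] 0.054 F [-0.7  0.1 -0.8] w 0.0002
t 21.97 tcp [-139.9   30. ] 0.1997 F [-0.4 -0.5  0.1] w -0.0
```

View pics/w3.png

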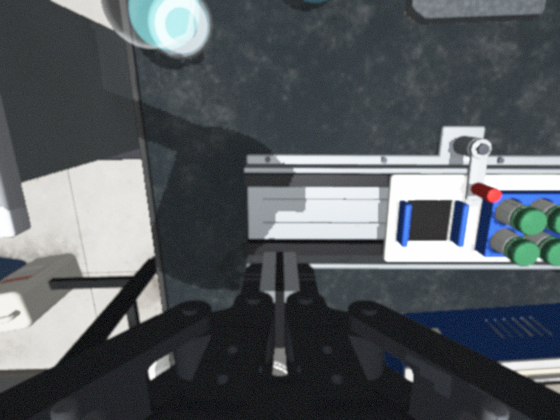

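The bar now lies across the board's left edge, with the pivot at (480,148), the bar tip near (473,199) and the knob top at (495,195). I check its angle.

Run:
```python
from h import *
m=optics.camera_model('wrist')
p=S(ray(m,480,148,.042))
for n,u,v,z in (('knobtop',495,195,.067),('knobbase',478,186,.039),('tip',473,199,.039)):
    k=S(ray(m,u,v,z)); d=k-p; print(n,(p*1000).round(1),(k*1000).round(1),'angle',np.arctan2(-d[1],-d[0]).round(3))
w=cv2.imread('pics/w3.png')[120:270,370:560]
cv2.imwrite('pics/w3z.png',cv2.resize(w,None,fx=4,fy=4,interpolation=cv2.INTER_CUBIC))
```

```text
knobtop [28.3 66.5] [32. 32.] angle 1.679
knobbase [28.3 66.5] [33.3 33.3] angle 1.721
tip [28.3 66.5] [30.7 21.6] angle 1.625
```

View pics/w3z.png

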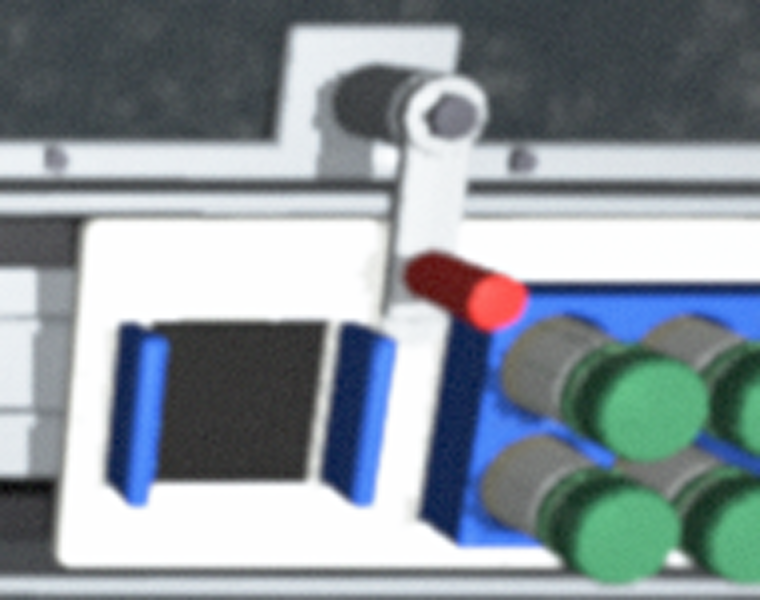

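The bar's edges are parallel to the board's tail edge, so it stands square at about 1.57 rad. The board is down, all the vials are upright and the arm is clear, so I hand in.

```bash
python3 -c "
from h import *
print(arm.close_job()); st()"
```

```text
the job is handed in; nothing more can be done
None
the job is handed in; nothing more can be done
```

I pushed the board into its notches, swung the keeper square across its edge at about 1.57 rad by the wrist camera, and handed the job in at about 22 s; all five vials were still standing, and no verdict was returned.

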